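# Clear the light path and hold the sample cell in it

### The arm

A 6-joint arm with a two-finger parallel gripper is mounted at the origin on the work surface. World frame = base frame: x ahead of the robot, y to its left, z up, the work surface at z = 0. Lengths are in mm, angles in degrees, forces in N, time in s.
With the tool pointing down it reaches from about 250 to 725 mm from the base axis. Payload 4 kg.
Tool frame: the origin (TCP) lies between the finger pads; the fingertips stand 14 mm ahead of it and the grasp point (between the pads) lies 5 mm behind it; z points along the fingers, y is the direction in which the jaws open and shut (so a half turn about z gives the same grasp; the last joint's range is limited). The gripper opens to 85 mm and grips with 20 to 120 N. Pads are 22 mm wide; open, the fingers measure 114 mm over their backs; the gripper's body (76 mm by 85 mm) begins 54 mm behind the grasp point. The pads swing forward as they close: fully open they stand 13 mm farther back than shut.
Start: joints at [75.287, 13.785, 0.286, 76.501, 0, 90], TCP at [126.991, 483.604, 245.306] pointing down, gripper open.
Joint ranges: [-155.79, 155.79], [-60.16, 107.12], [-62.33, 73.08], [-114, 123.19], [-81.49, 82.49], [-180, 180]. Speed limits (degrees/s): [159.86, 159.86, 180, 180, 180, 180].

### API

Orientations are given as a 3x3 rotation matrix whose columns are the frame's x, y, z axes.
In Python, from bench import monitor, cams, order gives the robot as it stands.
- The arm moves only by the tool arm_command, never from a script. Its argument "motion" is a list of rows, each a list of 7 numbers: the closure, from 0 (fully open) to 1 (shut), then the shift along the tool's x, y, z in mm, then the turn, a rotation vector about the tool's x, y, z in degrees. In form: [[fingers, tx, ty, tz, rx, ry, rz], ...]. A call has 1 to 12 rows; each row shifts and turns the commanded pose from where the row before left it, along the tool's axes as they then stand; what a row does not reach is not made up. A row lasts 1/12 s, in which the tool goes at most 41.7 mm and 7.16 degrees, less where a joint would pass 70% of its speed; a pose out of reach is approached as far as the arm can. A call with a gripper value outside its range is refused whole. The fingers move at their own pace and stop on an object; "squeeze" is the grip in N (left out, the last holds). Time passes only in rows, so rows that do not move let the fingers close. It gives the time, the measured TCP pose, the force and the opening at its end, in the units of the state.
- monitor.observe(): the state, without advancing time (a new reading comes with each control period).
- cams.read_camera(name): name is "scene" or "top"; returns the picture (400x640x3 uint8, red, green, blue); there is no depth.
- cams.camera_params(name): a dict with "fov_y" (degrees; the focal length in pixels is half the picture's height over the tangent of half this angle, whatever the lens; pixels are square), "cx", "cy" (the principal point, pixels), "R" (3x3) and "t" (3): a world point X has camera coordinates R X + t. Camera axes: x right, y down, z forward; pixel columns grow to the right and rows downward; lengths in mm; the calibration is good to about 2 mm. A picture is of the moment at which its call begins. camera_params takes no time and is no camera call.
- order.hand_in(): hands the job in, once; it reports no verdict.
The state is a dict: "t": time; "q": joint angles; "joint_vel": joint speeds; "joint_torque": joint torques, N m; "eef_pos": TCP position; "ee_rot": TCP orientation; "force": force on the tool from outside, world axes, zero at the start; "moment": the same for the moment, N m; "grip_width": finger opening in mm.
Only numpy, scipy, OpenCV 4.12 (cv2) and the standard library are available. Lean on these libraries where they do the work, as an engineer would, in place of code of your own. Each camera call takes 0.05 s, during which the arm holds its last target.

### The job

First take the steel alignment pin out of the light path of the optical instrument and drop it end-down into the narrow tube holder. Then pick the long sample cell from its rack by its two frosted faces only, never touching its clear windows, and hold it upright in the light path, centred on the beam about half-way between lamp and receiver, so that the light goes squarely in at one clear window and out at the other. Finish while still holding it there in the air, touching nothing but the gripper, and leave everything else where it is.

Things in the scene. Friction and masses are not known exactly. Their poses are not given: they have to be found in the camera images.
- light_mid (a point): the middle of the instrument's light path, 90 mm above the bench. The light runs along this point's y axis between two round snouts (30 and 26 mm across) centred at this height, whose mouths lie at y = +55 mm (lamp) and y = -55 mm (receiver) of this point. Straight below it is a dark socket block, 40 x 40 mm, top 32 mm above the bench, in which the pin stands. z is up
- pin_mid (a point): the centre of the alignment pin, a loose plain round steel rod, 12 mm across, 120 mm long, about 100 g, with a chamfered foot. It starts upright in the socket in the middle of the light path, in a 14 mm hole 14 mm deep (its foot 18 mm, its top 138 mm above the bench); its z axis runs along it, up
- pin: the alignment pin itself: origin at the middle of its foot, 60 mm below pin_mid
- holder_mouth (a point): the centre of the open top of the pin holder, 75 mm above the bench: a fixed upright aluminium tube, 30 mm outside, 20 mm bore, on a dark round foot 60 mm across; the bore is 67 mm deep (its floor 8 mm above the bench). z is up
- cell_mid (a point): the centre, half-way up, of the long sample cell: a loose upright glass cell 18 (x) by 32 (y) by 50 mm high, about 70 g, with a white stopper rising 3 mm more. The broad whitish frosted faces look to +x and -x, the narrow clear windows to +y and -y: light must pass along its y axis. It starts in the rack, its foot 5 mm and this centre 30 mm above the bench
- cell: the long sample cell as a whole: origin at the centre of its underside, 25 mm below cell_mid, same axes
- cell_frosted: the two frosted faces of the long cell, the only part to be gripped: 27 mm broad, 18 mm apart over their outsides, facing +x and -x; origin at the centre of the cell's underside, same axes
- cell_windows: the two clear windows at the ends of the long cell, not to be touched; origin at the centre of the cell's underside, same axes. Each is 16 mm wide and stands 2.5 mm out beyond the ends of the frosted faces
- rack: the fixed grey cell rack, a plate 50 (x) by 124 mm (y), 14 mm thick; origin at the centre of its underside. The long cell stands at y = +32 mm, the small square cell at y = -36 mm, each in a pocket 9 mm deep with 1.5 mm play on each side
- instrument: the fixed instrument: an aluminium base 90 (x) by 400 mm (y), 14 mm thick, with a grey lamp housing (85 x 90 mm, top at 120 mm) from y = +110 to +200 mm and a black receiver housing (70 x 80 mm, top at 110 mm) from y = -110 to -190 mm; origin under its middle on the bench, 90 mm below light_mid, same axes
- small_cell: bystander: a small square clear cell, 14 x 14 x 46 mm, in the rack's other pocket; origin at the centre of its underside
- lens_cap: bystander: a grey metal disc 44 mm across, 10 mm thick, on the bench between holder and rack; origin at the centre of its underside
- screwdriver: bystander: a screwdriver 170 mm long lying on the robot's right side of the bench; origin under it
- jar: bystander: an amber jar 56 mm across, 75 mm high, on the robot's left side; origin at the centre of its underside
- clamp: bystander: a dark steel post clamp, 30 x 75 mm, 30 mm high, on the robot's right side; origin at the centre of its underside
- dish: bystander: a shallow white dish 90 mm across, 16 mm high, on the robot's left side; origin at the centre of its underside
Things that resemble listed ones, but are neither listed nor needed, are in the scene too. What is shaped like the cell but orange is not meant.

How it is judged:
By the outcome, as a careful person would: the job done as asked, in the order asked, and still so for the second after the job is handed in, while the arm keeps its last pose, push and grip.
It also fails if it takes over 58 s, if anything falls off the work surface, if the arm or the gripper's body presses on something with over 40 N, if the wrist force passes 120 N, or if a joint passes its speed limit or range.

## Working session

There is one attempt and no reset: what is moved stays moved. The work goes in short steps, Python scripts to look and compute and a tool call to move; the robot and the scene stay as the last step left them, time stands still between calls to the robot, and variables do not carry over. Pictures are saved under pics/ and viewed, and the job is handed in when it is done.

Besides the shell and the picture viewer there is one more tool, called after "Request:" as name(argument=value, ...) on one line, values as JSON. arm_command: Moves the arm, as the interface text tells. Its arguments: {"type":"object","properties":{"motion":{"type":"array","items":{"type":"array","items":{"type":"number"}}},"squeeze":{"type":"number"}},"required":["motion"]}

```bash
ls; mkdir -p pics
cat > h.py <<'E'
import numpy as np, cv2
from bench import monitor, cams, order
def K(name):
    p=cams.camera_params(name); f=200/np.tan(np.radians(p['fov_y'])/2)
    return p,f
def proj(name,X):
    p,f=K(name); c=np.array(p['R'])@np.array(X,float)+np.array(p['t']); return np.array([p['cx']+f*c[0]/c[2],p['cy']+f*c[1]/c[2]])
def ray(name,u,v):
    p,f=K(name); R=np.array(p['R']);t=np.array(p['t'])
    return -R.T@t, R.T@np.array([(u-p['cx'])/f,(v-p['cy'])/f,1])
def plane(name,u,v,z):
    o,d=ray(name,u,v); return o+d*(z-o[2])/d[2]
def tri(a,b):
    o1,d1=ray(*a);o2,d2=ray(*b)
    A=np.stack([d1,-d2],1); s=np.linalg.lstsq(A,o2-o1,rcond=None)[0]
    p1=o1+d1*s[0];p2=o2+d2*s[1]; return (p1+p2)/2,np.linalg.norm(p1-p2)
def snap(name,tag):
    im=cams.read_camera(name); cv2.imwrite(f'pics/{tag}.png',im[:,:,::-1]); return im
E
python3 - <<'E'
from h import *
print(monitor.observe())
for n in('scene','top'):
    snap(n,n+'0'); p=cams.camera_params(n); print(n,p, -np.array(p['R']).T@p['t'])
E
```

```text
pics
{'t': 0.0, 'q': array([ 7.52858315e+01,  1.38303234e+01,  2.12382218e-01,  7.65014225e+01,
       -2.66020834e-03,  8.99981461e+01]), 'joint_vel': array([-0.01416564,  0.00678612,  0.00209714, -0.09173722, -0.09117634,
        0.03229804]), 'joint_torque': array([ 1.98057032e-04, -3.72315967e+01,  2.52408421e+01,  1.71093555e-02,
        3.28610747e-05,  4.35938134e-06]), 'eef_pos': array([126.85606374, 483.00693172, 244.42040347]), 'ee_rot': array([[-9.67213213e-01,  2.53965284e-01, -4.84241962e-04],
       [ 2.53965741e-01,  9.67211091e-01, -2.02675766e-03],
       [-4.63618872e-05, -2.08328766e-03, -9.99997829e-01]]), 'force': array([ 0.27299235, -0.26977578, -0.04772293]), 'moment': array([0.00147412, 0.0076462 , 0.01605438]), 'grip_width': 85.25255871196228}
scene {'fov_y': 48.26955910057974, 'cx': 322.1007918655243, 'cy': 202.75878204131322, 'R': array([[ 0.39633154,  0.91807166, -0.00810809],
       [ 0.66609792, -0.29360984, -0.68564336],
       [-0.63185035,  0.26634131, -0.72789246]]), 't': array([-227.65051207, -278.85547556, 1595.87232063])} [1284.32262145 -297.92195447  968.58221579]
top {'fov_y': 55.85185159056365, 'cx': 321.05602350924823, 'cy': 192.5127581251126, 'R': array([[ 0.00433227, -0.99996736, -0.00681995],
       [-0.99267398, -0.00347698, -0.12077366],
       [ 0.12074601,  0.00729321, -0.99265664]]), 't': array([  26.11474997,  510.88819769, 1284.99605292])} [ 351.87414483   18.51849298 1337.43980738]
```

View pics/scene0.png

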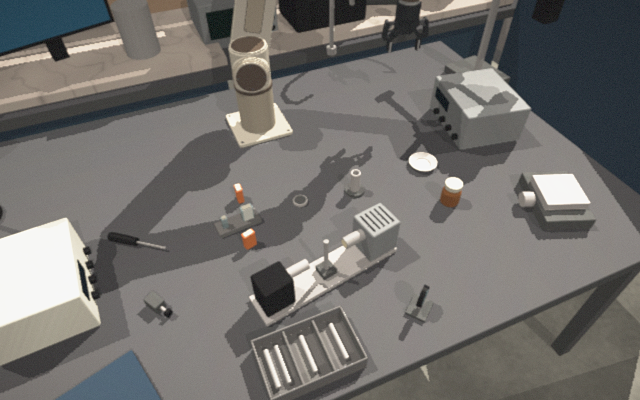

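View pics/top0.png

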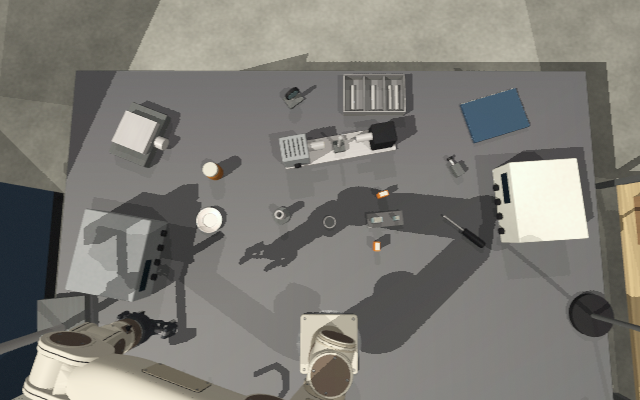

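The scene view shows the instrument with the pin at about (326,255), the holder at (355,180), and the rack at (240,217) with an orange decoy on either side of it. In the top view they are at (338,142), (281,214) and (385,218). I'll enlarge these.

Run:
```python
import cv2
s=cv2.imread('pics/scene0.png');t=cv2.imread('pics/top0.png')
def c(i,x,y,w,h,k,n): cv2.imwrite('pics/%s.png'%n,cv2.resize(i[y:y+h,x:x+w],None,fx=k,fy=k,interpolation=cv2.INTER_CUBIC))
c(s,210,165,160,80,5,'c1');c(s,240,195,160,120,5,'c2');c(t,260,110,160,80,5,'c3');c(t,260,175,160,80,5,'c4')
```

```text
(no output)
```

View pics/c1.png

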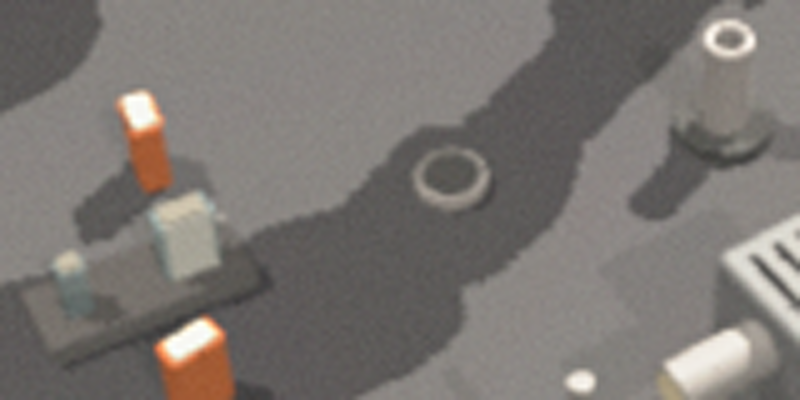

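View pics/c2.png

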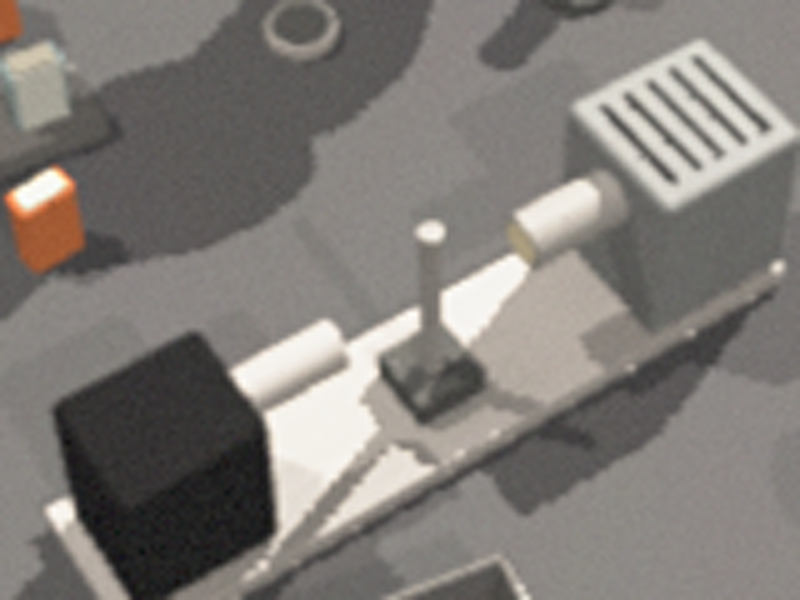

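View pics/c3.png

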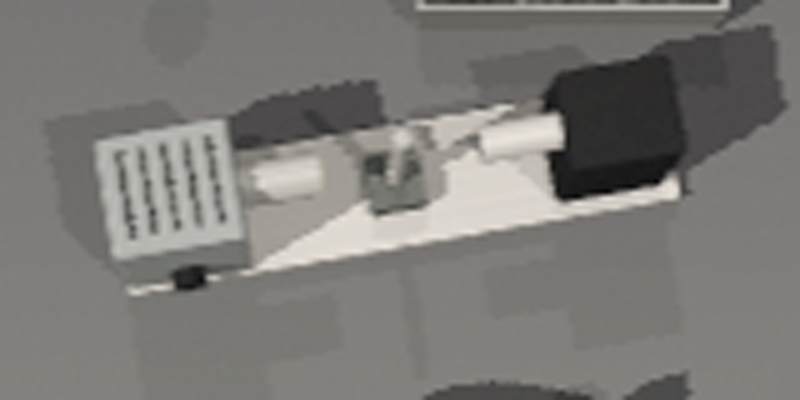

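View pics/c4.png

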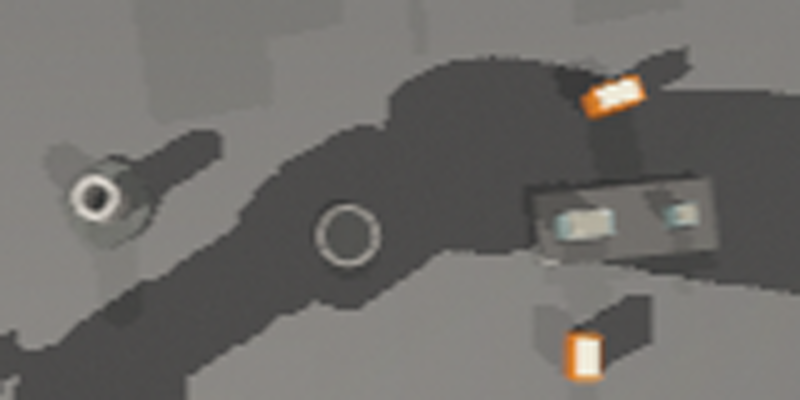

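Run:
```python
from h import *
np.set_printoptions(precision=1,suppress=True)
S=lambda o,x,y:(o[0]+(x+.5)/5-.5,o[1]+(y+.5)/5-.5)
c1=(210,165);c2=(240,195);c3=(260,110);c4=(260,175)
print('pin tri',tri(('scene',*S(c2,431,232)),('top',*S(c3,401,138))), plane('scene',*S(c2,431,232),138),plane('top',*S(c3,401,138),138))
print('hold tri',tri(('scene',*S(c1,729,39)),('top',*S(c4,96,197))),plane('scene',*S(c1,729,39),75),plane('top',*S(c4,96,197),75))
print('cell',plane('scene',*S(c1,180,208),57),plane('top',*S(c4,587,222),57),plane('top',*S(c4,683,215),51))
a=plane('top',*S(c3,126,290),14);b=plane('top',*S(c3,681,195),14);print(a,b,np.linalg.norm(a-b),np.degrees(np.arctan2((a-b)[1],(a-b)[0])))
q=[plane('top',*S(c4,*p),14) for p in[(528,187),(712,178),(719,248),(540,262)]]
for x in q:print(x)
d=(q[0]+q[3]-q[1]-q[2])/2;print('rack',sum(q)/4,np.linalg.norm(d),np.degrees(np.arctan2(d[1],d[0])))
# masks for refinement: holder rim (bright) in scene & top
for n,(x0,y0,w,h),thr in(('scene',(345,160,22,20),175),('top',(270,205,20,20),160),('scene',(318,236,16,10),170),('scene',(238,200,18,12),170)):
    im=cv2.imread(f'pics/{n}0.png').astype(int); g=im.max(2)[y0:y0+h,x0:x0+w]
    print(n,x0,y0);print('\n'.join(' '.join('%3d'%v for v in r) for r in g))
```

```text
pin tri (array([679.8, -33.8, 136.1]), np.float64(1.6809370125541214)) [680.9 -35.2 138. ] [679.6 -33.  138. ]
hold tri (array([432.5, 169.1,  71.6]), np.float64(0.6624575999650603)) [435.7 167.   75. ] [432.4 169.   75. ]
cell [ 419. -165.   57.] [ 417.9 -161.9   57. ] [ 423.3 -228.1   51. ]
[601.9 157.9  14. ] [ 672.1 -238.6   14. ] 402.6430642801763 100.05049870544316
[ 444.5 -126.9   14. ]
[ 451.3 -256.    14. ]
[ 402.4 -259.8   14. ]
[ 392.1 -134.8   14. ]
rack [ 422.6 -194.4   14. ] 127.33400907678224 93.84526471457919
scene 345 160
 90  92  88  87  94  89  88  91  93 116 136 128 105  93  90  93  95  94  91  92  89  91
 90  93  90  90  93  93  91  90  92  96 108 100  90  89  93  93  91  92  92  90  93 111
 90  91  90  93  94  90  92  91  90  88  93  91  92  87  91  93  96  90  90  91 110 130
 92  93  94  92  93  94  89  92  90  90  92  93  91  91  90  89  87  91  93  97 115 141
 87  91  94  85  93  91  90  89  95  89  92  93  95  91  93  87  88  92 108 128 132 139
 92  89  93  93  91  93  89  92  93 111 129 128 128 115  90  92  95 109 131 140 140 140
 91  90  90  94  89  90  94
[... 3648 characters left out ...]
 131 119 113 109 117 114 117 112 111 123 139 135 136
107 122 114 103  97 112 109 112 116 134 154 158 144 115 115 129 135 140
 94  94  89 105 117 115 119 135 164 189 198 196 176 137 130 133 137 139
 93  94 112 136 147 168 184 188 201 206 208 205 185 165 151 138 138 140
 90 102 135 172 193 201 208 208 207 207 204 206 197 181 175 139 136 138
105 132 159 182 205 207 207 207 206 197 180 176 181 177 160 149 150 141
122 131 169 189 194 202 204 194 177 176 179 173 170 164 152 162 167 147
129 123 152 172 176 183 175 179 175 167 172 170 168 162 144 135 140 137
129 124 133 161 181 185 179 167 169 167 166 168 166 166 150 118 118 123
132 126 128 139 153 164 170 168 164 166 164 164 166 169 153 122 118 120
```

Run:
```python
from h import *
np.set_printoptions(precision=1,suppress=True)
S=lambda o,x,y:(o[0]+(x+.5)/5-.5,o[1]+(y+.5)/5-.5)
c1=(210,165);c2=(240,195);c3=(260,110);c4=(260,175)
ang=lambda d:np.degrees(np.arctan2(d[1],d[0]))
def box(n,o,pts,z,t):
    q=[plane(n,*S(o,*p),z) for p in pts]
    print(t,sum(q)/4,[ (round(float(np.linalg.norm(q[i]-q[i-3])),1),round(float(ang(q[i]-q[i-3])%180),1)) for i in range(4)])
box('scene',c2,[(573,105),(703,40),(798,131),(672,211)],120,'lamp roof scene')
box('top',c3,[(96,144),(228,121),(247,245),(115,262)],120,'lamp roof top')
box('scene',c2,[(55,408),(195,333),(268,418),(125,508)],110,'recv scene')
box('scene',c1,[(20,285),(190,205),(270,270),(62,352)],14,'rack scene')
# contour fits in the top image
t=cv2.imread('pics/top0.png')
hsv=cv2.cvtColor(t,cv2.COLOR_BGR2HSV)
big=cv2.resize(t[205:235,360:410],None,fx=16,fy=16,interpolation=cv2.INTER_CUBIC);cv2.imwrite('pics/c5.png',big)
s=cv2.imread('pics/scene0.png')
cv2.imwrite('pics/c6.png',cv2.resize(s[195:240,210:270],None,fx=12,fy=12,interpolation=cv2.INTER_CUBIC))
# snouts: white in scene, top
m=(t.min(2)>185).astype(np.uint8)[110:190,260:420]
```

```text
lamp roof scene [654.  117.3 120. ] [(83.2, 99.3), (75.9, 10.3), (84.5, 103.8), (82.5, 9.5)]
lamp roof top [647.1 117.7 120. ] [(88.7, 100.3), (84.7, 9.0), (87.4, 97.6), (80.7, 9.9)]
recv scene [ 708.5 -182.   110. ] [(74.2, 100.8), (60.0, 14.1), (77.0, 104.1), (64.3, 11.5)]
rack scene [ 419.8 -196.7   14. ] [(108.4, 101.1), (72.4, 21.9), (124.5, 95.1), (58.2, 9.3)]
```

View pics/c5.png

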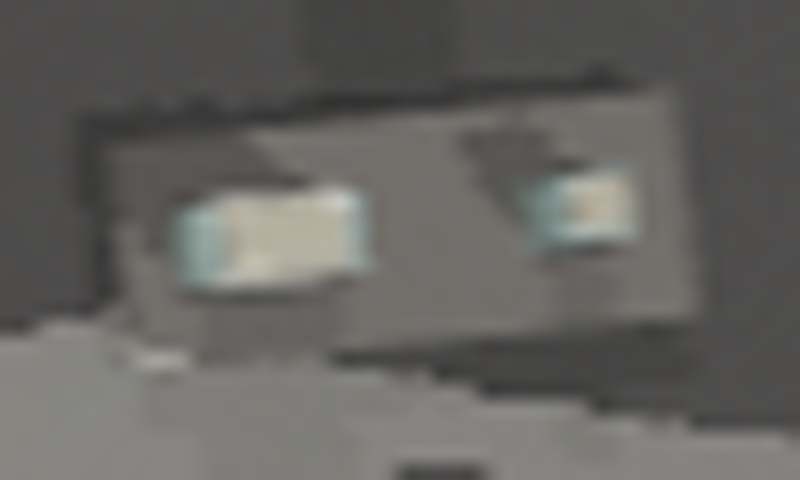

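View pics/c6.png

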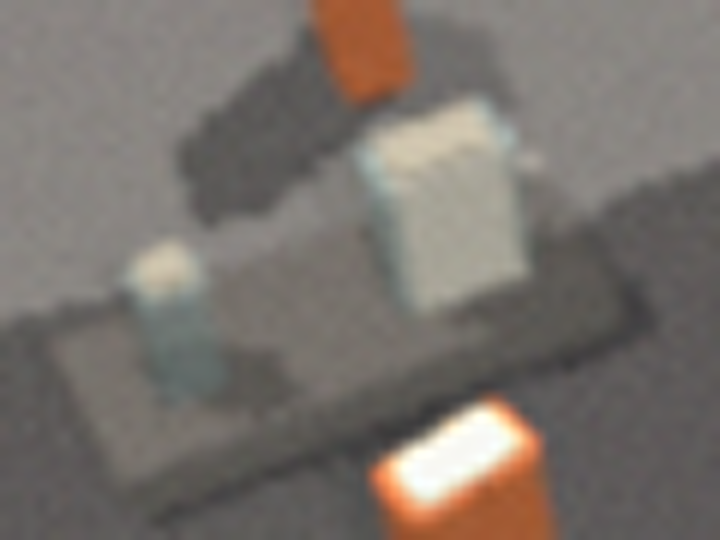

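Run:
```python
from h import *
np.set_printoptions(precision=2,suppress=True)
ang=lambda d:np.degrees(np.arctan2(d[1],d[0]))
t=cv2.imread('pics/top0.png').astype(float).mean(2)
def edge(cols,r0,r1,z,pol):
    P=[]
    for c in cols:
        g=np.diff(t[r0:r1+1,c])*pol; g=np.clip(g,0,None); k=np.argmax(g); w=slice(max(k-1,0),k+2)
        P.append((c,r0+.5+np.sum(np.arange(r0,r1)[w]*g[w]-0*g[w])/g[w].sum()))
    P=np.array(P); vx,vy,x,y=cv2.fitLine(P.astype(np.float32),cv2.DIST_HUBER,0,.01,.01).ravel()
    a=plane('top',x-10*vx,y-10*vy,z);b=plane('top',x+10*vx,y+10*vy,z)
    res=(P[:,1]-y-(P[:,0]-x)*vy/vx)
    print('yaw',round(ang(a-b)-90,2),'rms',res.std().round(2),'pt',a,P[:,1].round(1)); return P
print('rack far');edge(range(376,401),208,214,14,1)
print('rack near');edge(range(383,403),222,230,14,-1)
print('base near');edge(range(312,392),146,168,14,-1)
print('cell far');edge(range(374,382),213,219,57,1)
print('cell near');edge(range(374,382),219,226,57,-1)
s=cv2.imread('pics/scene0.png').max(2)
```

```text
rack far
yaw 5.35 rms 0.08 pt [-240.59 -166.38   14.  ] [420.5 420.5 420.4 420.3 420.1 419.9 419.9 419.8 419.7 419.6 419.5 419.5
 419.4 419.2 419.1 418.9 418.9 418.9 418.7 418.7 418.6 418.5 418.5 418.5
 418.4]
rack near
yaw 5.68 rms 0.04 pt [-326.52 -177.55   14.  ] [448.2 448.2 448.  448.  447.9 447.8 447.6 447.5 447.5 447.4 447.2 447.2
 447.1 447.  446.9 446.7 446.7 446.5 446.5 446.4]
base near
yaw 10.02 rms 0.1 pt [126.74 -36.14  14.  ] [309.7 309.6 309.6 309.5 309.2 309.  308.7 308.6 308.6 308.5 308.1 307.8
 307.6 307.6 307.6 307.3 307.  306.8 306.6 306.6 306.5 306.2 306.  305.7
 305.6 305.6 305.4 305.2 304.8 304.5 304.5 304.5 304.2 304.  303.8 303.6
 303.6 303.5 303.2 303.  302.8 302.6 302.6 302.4 302.1 301.8 301.6 301.6
 301.5 301.2 301.  300.8 300.6 300.6 300.5 300.2 300.  299.7 299.6 299.6
 299.5 299.2 298.8 298.5 298.6 298.6 298.3 298.1 297.8 297.6 297.6 297.5
 297.3 297.1 296.7 296.6 296.6 296.4 296.1 295.8]
cell far
yaw 4.12 rms 0.09 pt [-251.72 -122.8    57.  ] [429.7 429.7 429.7 429.7 429.6 429.5 429.2 429.3]
cell near
yaw 8.59 rms 0.12 pt [-288.06 -122.71   57.  ] [441.5 441.3 441.3 441.2 441.1 440.9 440.5 440.4]
```

Run:
```python
from h import *
np.set_printoptions(precision=2,suppress=True)
# rack edges rows (double counted r0 removed): far at col 376: 212.5 ; near at col 383: 226.2 
far=plane('top',388,211.4,14); near=plane('top',393,225.1,14)
n=np.array([np.cos(np.radians(5.5)),np.sin(np.radians(5.5)),0]);y=np.array([-n[1],n[0],0])
print('width',(far-near)@n,'mid n',(far+near)@n/2)
o=lambda x,y:(360+(x+.5)/16-.5,205+(y+.5)/16-.5)
r=plane('top',*o(685,205),14); l=plane('top',*o(115,240),14)
print('len',(l-r)@y,'mid y',(l+r)@y/2)
c=n*((far+near)@n/2)+y*((l+r)@y/2); print('rack c',c, 'cell',c+32*y,'small',c-36*y)
# cell rows: far 429.7-213.. 
f=plane('top',378,429.55-213,57);ne=plane('top',378,440.95-219,57);print('cell n',f@n,ne@n,(f@n+ne@n)/2,(f-ne)@n,'rack n',c@n)
# target tool delta
st=monitor.observe();R=st['ee_rot'];print(st['eef_pos'])
```

```text
width 49.212685133603095 mid n 400.4467841679785
len 124.8791153974207 mid y -233.90353236977225
rack c [ 421.02 -194.45    0.  ] cell [ 417.95 -162.59    0.  ] small [ 424.47 -230.28    0.  ]
cell n 408.42810305500603 390.2740359910887 399.3510695230474 18.154067063917328 rack n 400.44678416797854
[126.86 483.09 244.5 ]
```

Request:
arm_command(motion=[[0,0,0,0,0,0,6.5],[0,0,0,0,0,0,6.5],[0,0,0,0,0,0,6.5],[0,0,0,0,0,0,6.5],[0,0,0,0,0,0,6.5],[0,0,0,0,0,0,6.5],[0,0,0,0,0,0,6.5],[0,0,0,0,0,0,6.5],[0,0,0,0,0,0,6.5],[0,0,0,0,0,0,6.8]], squeeze=40)

```text
t: 0.93
eef_pos: [126.9, 483.3, 244.8]
ee_rot: [[-0.168, 0.986, -0.0], [0.986, 0.168, -0.001], [-0.001, -0.001, -1.0]]
force: [0.0, -0.6, 0.7]
grip_width: 85.4
```

Request:
arm_command(motion=[[0,-20,15,0,0,0,0],[0,-20,15,0,0,0,0],[0,-20,15,0,0,0,0],[0,-20,15,0,0,0,0],[0,-20,15,0,0,0,0],[0,-20,15,0,0,0,0],[0,-20,15,0,0,0,0],[0,-20,15,0,0,0,0],[0,-20,15,0,0,0,0],[0,-20,15,0,0,0,0],[0,-20,15,0,0,0,0],[0,-20,15,0,0,0,0]])

```text
t: 1.93
eef_pos: [346.4, 277.3, 244.9]
ee_rot: [[-0.173, 0.985, -0.001], [0.985, 0.173, -0.001], [-0.0, -0.001, -1.0]]
force: [0.1, 0.3, 0.0]
grip_width: 85.8
```

Request:
arm_command(motion=[[0,-20,15,0,0,0,0],[0,-20,15,0,0,0,0],[0,-20,15,0,0,0,0],[0,-20,15,0,0,0,0],[0,-20,15,0,0,0,0],[0,-20,15,0,0,0,0],[0,-20,15,0,0,0,0],[0,-20,15,0,0,0,0],[0,-20,15,0,0,0,0],[0,-20,15,0,0,0,0],[0,-20,15,0,0,0,0],[0,-20,15,0,0,0,0]])

```text
t: 2.93
eef_pos: [565.2, 72.3, 244.7]
ee_rot: [[-0.173, 0.985, -0.001], [0.985, 0.173, -0.0], [0.0, -0.001, -1.0]]
force: [0.0, 0.4, 0.1]
grip_width: 85.6
```

Request:
arm_command(motion=[[0,-20,15,0,0,0,0],[0,-20,15,0,0,0,0],[0,-20,15,0,0,0,0],[0,-20,15,0,0,0,0],[0,-20,15,0,0,0,0],[0,-20,16,0,0,0,0],[0,0,0,25,0,0,0],[0,0,0,20,0,0,0],[0,0,0,0,0,0,0],[0,0,0,0,0,0,0]])

```text
t: 3.77
eef_pos: [673.9, -29.1, 198.1]
ee_rot: [[-0.173, 0.985, -0.005], [0.985, 0.173, 0.0], [0.001, -0.005, -1.0]]
force: [-0.6, 0.0, 0.0]
grip_width: 85.6
```

```bash
cat >> h.py <<'E'
def delta(target):
    st=monitor.observe();R=np.array(st['ee_rot']);d=R.T@(np.array(target)-st['eef_pos'])
    y=R[:,1];print('t',round(st['t'],2),'pos',np.round(st['eef_pos'],1),'tool d',np.round(d,1),'yaw y',np.degrees(np.arctan2(y[1],y[0])).round(2),'tilt',np.round(R[:,2],4),'F',np.round(st['force'],1),'w',round(st['grip_width'],1))
def crop(im,x,y,w,h,k,n): cv2.imwrite('pics/%s.png'%n,cv2.resize(im[y:y+h,x:x+w],None,fx=k,fy=k,interpolation=cv2.INTER_CUBIC)[:,:,::-1])
E
python3 - <<'E'
from h import *
delta([680,-34,200])
im=snap('scene','s1');crop(im,260,165,130,100,6,'s1c')
E
```

```text
t 3.77 pos [673.9 -29.1 198.1] tool d [-5.9  5.2 -1.9] yaw y 9.98 tilt [-5.2e-03  2.0e-04 -1.0e+00] F [-0.6  0.   0. ] w 85.6
```

View pics/s1c.png

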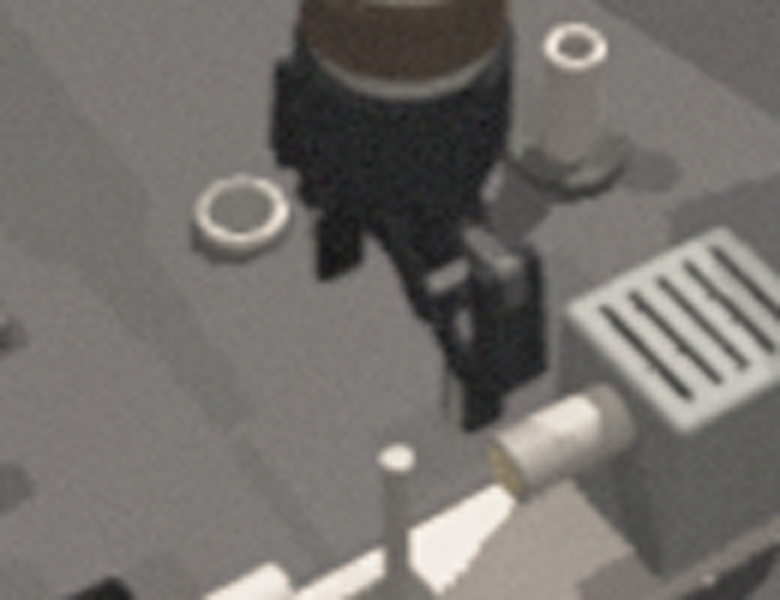

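The pin top shows at crop (396,455), with the two finger tips at about (340,270) and (482,425) straddling it from above. I'll check this against the projection of the TCP.

Run:
```python
from h import *
for z in (184,190,197): print(z,(proj('scene',[673.9,-29.1,z])-[260,165])*6+2.5)
print((proj('scene',[680,-34,138])-[260,165])*6+2.5)
for s in(-1,1): print((proj('scene',[673.9+s*.985*50,-29.1+s*.17*50,197])-[260,165])*6+2.5)
```

```text
184 [404.35034558 365.55572803]
190 [404.34783779 355.37829804]
197 [404.34488486 343.39436055]
[399.2375736  455.78001358]
[333.69828017 262.76970763]
[479.10936431 428.71849231]
```

Request:
arm_command(motion=[[0,-5.9,5.2,10,0,0,0],[0,0,0,15,0,0,0],[0,0,0,15,0,0,0],[0,0,0,15,0,0,0],[0,0,0,15,0,0,0],[0,0,0,12,0,0,0],[0,0,0,0,0,0,0],[0,0,0,0,0,0,0]])

```text
t: 4.48
eef_pos: [681.6, -34.0, 118.6]
ee_rot: [[-0.174, 0.985, 0.0], [0.985, 0.174, -0.0], [-0.0, 0.0, -1.0]]
force: [0.1, -0.2, 1.0]
grip_width: 85.6
```

Run:
```python
from h import *
delta([680,-34,114])
im=snap('scene','s2');crop(im,260,165,130,100,6,'s2c')
im=snap('top','t2');crop(im,290,100,100,70,8,'t2c')
```

```text
t 4.48 pos [681.6 -34.  118.6] tool d [ 0.3 -1.5  4.6] yaw y 10.0 tilt [ 1.e-04 -1.e-04 -1.e+00] F [ 0.1 -0.2  1. ] w 85.6
```

View pics/s2c.png

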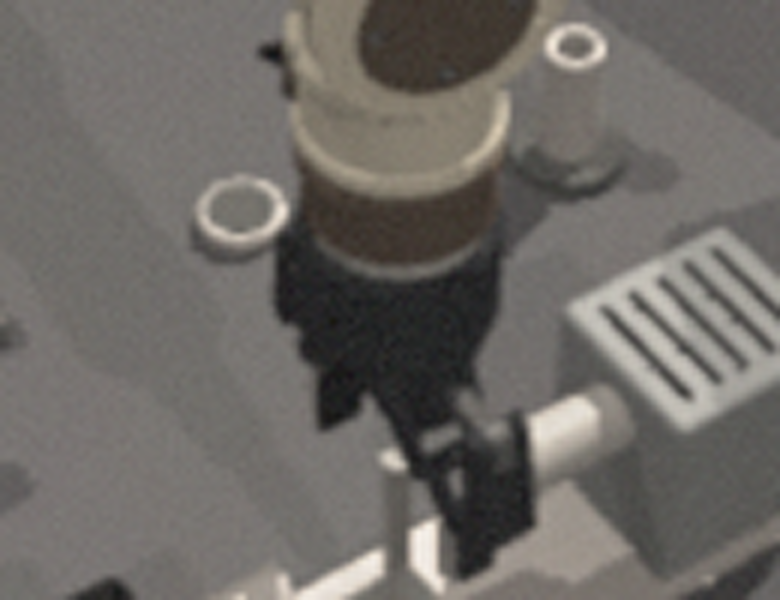

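View pics/t2c.png

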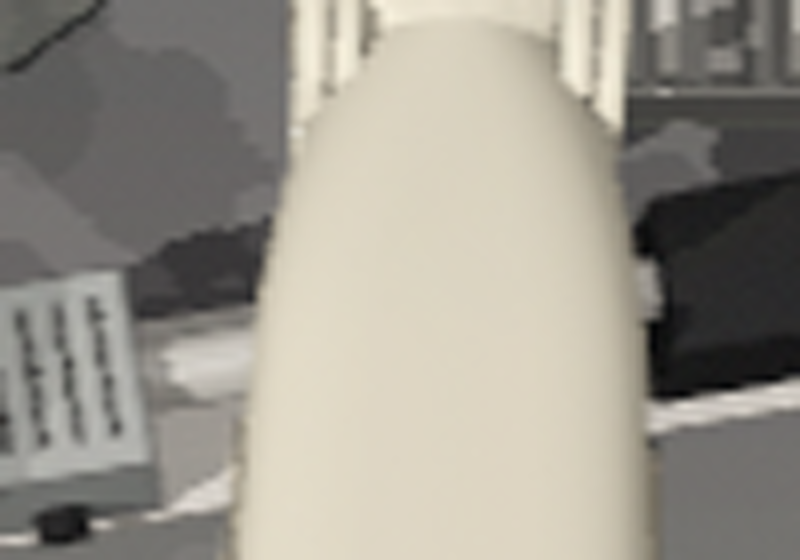

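Run:
```python
from h import *
im=cv2.imread('pics/s1.png')
k=10;x0,y0,w,h=300,185,60,58
b=cv2.resize(im[y0:y0+h,x0:x0+w],None,fx=k,fy=k,interpolation=cv2.INTER_CUBIC)
b=np.clip(b.astype(float)*1.6,0,255).astype(np.uint8)
T=np.array([673.9,-29.1,198.1]);ty=np.array([.985,.174,0]);tx=np.array([-.174,.985,0])
for yy in(-57,-42.6,42.6,57):
  for xx in(-11,11):
    for z in(184+13,184+43):
      p=(proj('scene',T*[1,1,0]+ty*yy+tx*xx+[0,0,z])-[x0,y0]+.5)*k-.5
      cv2.circle(b,tuple(int(v) for v in p),3,(0,0,255) if z<200 else (0,255,0),-1)
cv2.imwrite('pics/s1d.png',b)
```

```text
(no output)
```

View pics/s1d.png

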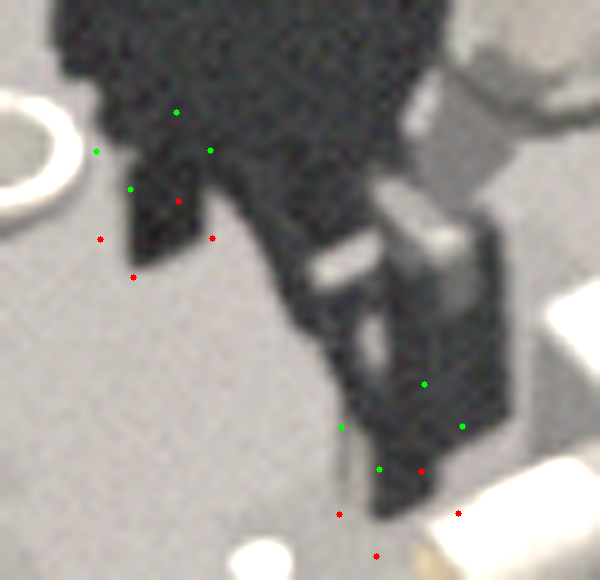

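Request:
arm_command(motion=[[0,0,-1,4.5,0,0,0],[0,0,0,0,0,0,0],[0.4,0,0,0,0,0,0],[0.6,0,0,0,0,0,0],[0.75,0,0,0,0,0,0],[1,0,0,0,0,0,0],[1,0,0,0,0,0,0],[1,0,0,0,0,0,0],[1,0,0,0,0,0,0],[1,0,0,0,0,0,0]], squeeze=40)

```text
t: 5.42
eef_pos: [680.3, -34.2, 113.9]
ee_rot: [[-0.173, 0.985, -0.0], [0.985, 0.173, -0.0], [-0.0, -0.0, -1.0]]
force: [-0.7, 0.2, 1.1]
grip_width: 11.2
```

Request:
arm_command(motion=[[1,0,0,0,0,0,0],[1,0,0,0,0,0,0],[1,0,0,0,0,0,0],[1,0,0,0,0,0,0]])

```text
t: 5.75
eef_pos: [680.3, -34.2, 113.9]
ee_rot: [[-0.173, 0.985, -0.0], [0.985, 0.173, -0.0], [-0.0, -0.0, -1.0]]
force: [-0.9, 0.5, 1.4]
grip_width: 11.0
```

Run:
```python
from h import *
delta([680,-34,114])
im=snap('scene','s3');crop(im,290,215,80,70,8,'s3c')
```

```text
t 5.75 pos [680.3 -34.2 113.9] tool d [ 0.2 -0.3 -0.1] yaw y 9.99 tilt [-0.e+00 -1.e-04 -1.e+00] F [-0.9  0.5  1.4] w 11.0
```

View pics/s3c.png

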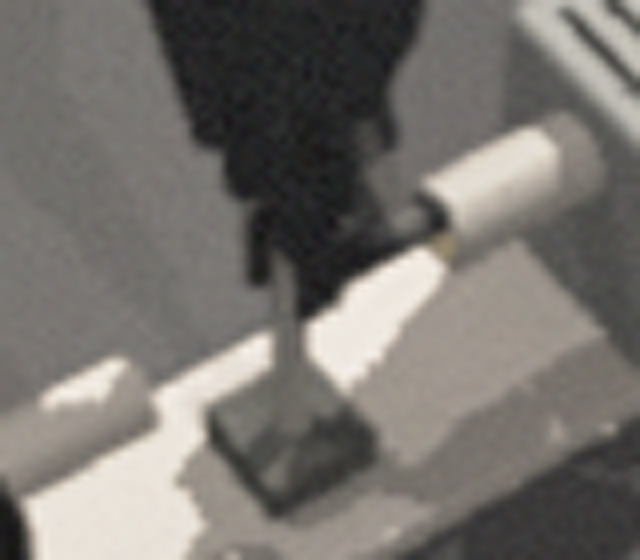

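Request:
arm_command(motion=[[1,0,0,-4,0,0,0],[1,0,0,-8,0,0,0],[1,0,0,-10,0,0,0],[1,0,0,-12,0,0,0],[1,0,0,-12,0,0,0],[1,0,0,-12,0,0,0],[1,0,0,-12,0,0,0],[1,0,0,-12,0,0,0],[1,0,0,-8,0,0,0],[1,0,0,0,0,0,0]])

```text
t: 6.63
eef_pos: [681.8, -34.2, 207.3]
ee_rot: [[-0.173, 0.985, 0.006], [0.985, 0.173, -0.0], [-0.001, 0.005, -1.0]]
force: [0.1, -0.5, -0.7]
grip_width: 10.7
```

Run:
```python
from h import *
delta([434,168,205])
im=snap('scene','s4');crop(im,290,185,80,70,8,'s4c')
```

```text
t 6.63 pos [681.8 -34.2 207.3] tool d [ 242.1 -209.     0.8] yaw y 9.99 tilt [ 5.5e-03 -2.0e-04 -1.0e+00] F [ 0.1 -0.5 -0.7] w 10.7
```

View pics/s4c.png

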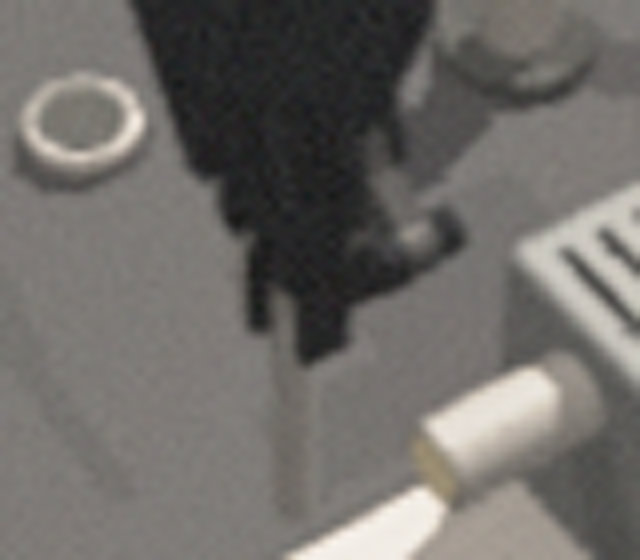

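Request:
arm_command(motion=[[1,0,-10,0,0,0,0],[1,0,-20,0,0,0,0],[1,12,-19,0,0,0,0],[1,25,-18,0,0,0,0],[1,25,-18,0,0,0,0],[1,25,-18,0,0,0,0],[1,25,-18,0,0,0,0],[1,25,-18,0,0,0,0],[1,25,-18,0,0,0,0],[1,25,-18,0,0,0,0],[1,25,-18,0,0,0,0],[1,20,-10,0,0,0,0]])

```text
t: 7.68
eef_pos: [437.3, 159.9, 203.2]
ee_rot: [[-0.174, 0.985, -0.002], [0.985, 0.174, -0.0], [0.0, -0.002, -1.0]]
force: [0.2, 0.8, -1.2]
grip_width: 10.6
```

Request:
arm_command(motion=[[1,10,-4,0,0,0,0],[1,0,0,0,0,0,0],[1,0,0,0,0,0,0],[1,0,0,0,0,0,0]])

```text
t: 8.02
eef_pos: [435.2, 167.8, 203.6]
ee_rot: [[-0.173, 0.985, 0.0], [0.985, 0.173, -0.001], [-0.001, 0.0, -1.0]]
force: [-0.4, 0.3, -1.0]
grip_width: 10.7
```

Run:
```python
from h import *
delta([434,168,205])
im=snap('scene','s5');crop(im,315,110,80,80,7,'s5c')
im=snap('top','t5');crop(im,240,170,100,70,7,'t5c')
```

```text
t 8.02 pos [435.2 167.8 203.6] tool d [ 0.4 -1.1 -1.4] yaw y 9.95 tilt [ 3.e-04 -5.e-04 -1.e+00] F [-0.4  0.3 -1. ] w 10.7
```

View pics/s5c.png

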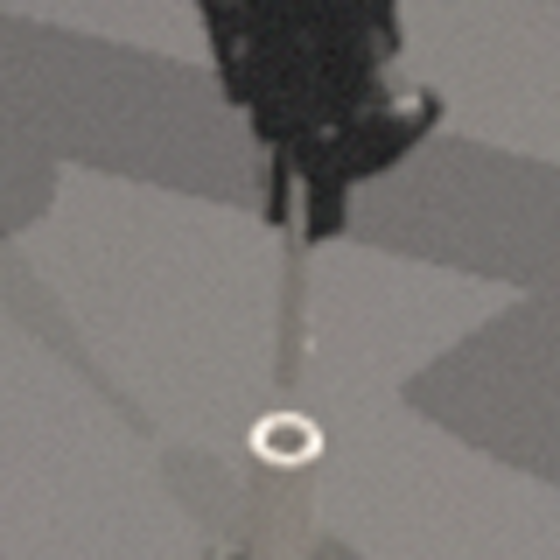

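View pics/t5c.png

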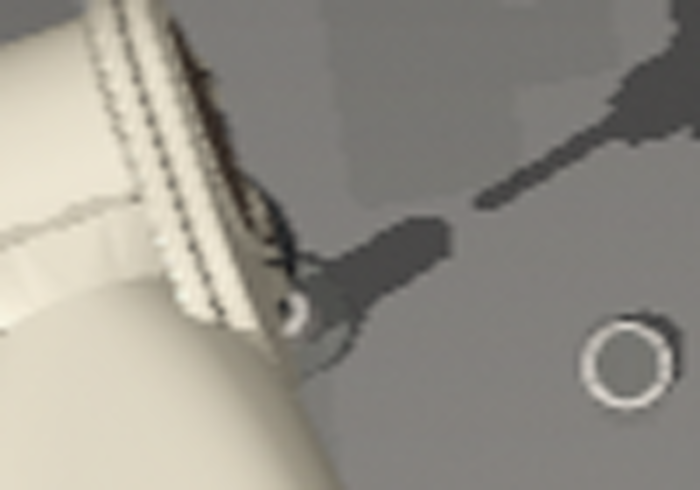

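Run:
```python
from h import *
for z in (190,150,107.7,75): print(z,((proj('scene',[435.2,167.8,z])-[315,110]+.5)*7-.5).round(1))
im=cv2.imread('pics/s5.png').astype(int).mean(2)
for r in range(140,168): 
    print(r,im[r,348:366].astype(int))
```

```text
190 [300.5 223.3]
150 [295.6 301.4]
107.7 [290.6 380.2]
75 [286.9 438.6]
140 [133 128 126 123 100  63  39  51  97 115  98  49  44  42  46  51  88 109]
141 [132 135 132 132 110  76  47  62  98 117 101  51  40  42  45  53  89 109]
142 [134 134 131 135 128 115 106 101  98 118 101  47  37  39  49  65  94 110]
143 [131 132 133 131 131 132 131 117 103 115  88  48  48  62  80  94 112 113]
144 [133 136 133 132 135 138 133 118 107 116 102  72  96 115 121 127 126 121]
145 [132 133 134 136 136 134 133 119 105 112 110 113 125 131 134 133 134 131]
146 [132 135 135 135 131 135 131 126 112 113 119 126 136 134 133 133 131 135]
147 [136 134 132 132 132 133 133 122 118 116 124 132 133 133 129 133 134 135]
148 [135 135 135 137 134 132 131 126 116 119 123 131 135 135 132 132 132 134]
149 [134 136 134 134 134 132 132 123 114 117 126 131 132 133 134 136 133 133]
150 [132 136 132 132 134 135 130 123 116 116 120 131 133 131 133 131 134 133]
151 [133 134 132 132 134 136 129 122 117 117 123 131 130 132 136 133 133 133]
152 [133 134 133 133 134 132 130 119 118 118 125 131 134 134 130 133 134 133]
153 [130 135 
[... 456 characters left out ...]
59 [132 134 134 137 133 132 127 115 120 120 143 158 135 135 135 134 134 135]
160 [136 137 134 135 131 135 126 117 117 122 132 143 137 133 134 134 133 134]
161 [132 134 133 135 136 133 126 118 117 122 131 132 133 134 134 137 135 134]
162 [134 133 136 133 136 134 121 114 117 124 132 132 133 136 133 133 134 136]
163 [136 133 136 136 133 131 122 119 121 124 132 135 133 134 135 135 135 136]
164 [133 134 135 136 135 135 121 116 116 127 132 135 134 135 134 139 134 133]
165 [135 137 130 133 136 134 130 125 124 130 133 133 133 137 139 137 134 135]
166 [133 136 133 132 132 133 134 133 130 133 133 136 134 134 136 132 134 135]
167 [133 136 135 134 131 131 137 130 134 133 133 135 134 134 136 134 135 135]
```

Request:
arm_command(motion=[[1,1,-0.7,0,0,0,0],[1,0,0,6,0,0,0],[1,0,0,10,0,0,0],[1,0,0,8,0,0,0],[1,0,0,4,0,0,0],[1,0,0,0,0,0,0],[1,0,0,0,0,0,0]])

```text
t: 8.7
eef_pos: [433.5, 169.0, 175.5]
ee_rot: [[-0.173, 0.985, -0.001], [0.985, 0.173, -0.0], [-0.0, -0.001, -1.0]]
force: [-0.9, -0.2, -0.4]
grip_width: 10.9
```

Run:
```python
from h import *
delta([434.3,168.6,106])
im=snap('scene','s6');crop(im,325,140,60,60,10,'s6c')
```

```text
t 8.7 pos [433.5 169.  175.5] tool d [-0.5  0.8 69.5] yaw y 9.98 tilt [-8.e-04 -4.e-04 -1.e+00] F [-0.9 -0.2 -0.4] w 10.9
```

View pics/s6c.png

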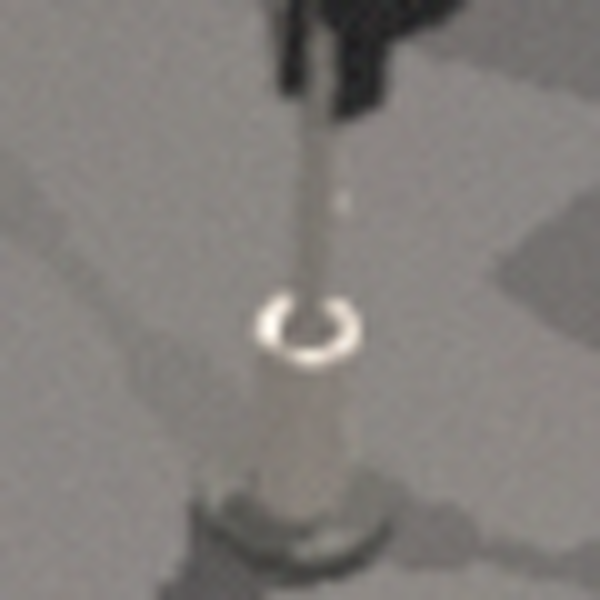

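Request:
arm_command(motion=[[1,0,0.5,4,0,0,0],[1,0,0,6,0,0,0],[1,0,0,8,0,0,0],[1,0,0,0,0,0,0]])

```text
t: 9.08
eef_pos: [433.1, 168.8, 156.0]
ee_rot: [[-0.173, 0.985, -0.003], [0.985, 0.173, -0.001], [-0.001, -0.003, -1.0]]
force: [-0.3, 1.0, -1.2]
grip_width: 11.1
```

Run:
```python
from h import *
delta([434.3,168.6,106])
im=snap('scene','s7');crop(im,325,140,60,60,10,'s7c')
```

```text
t 9.08 pos [433.1 168.8 156. ] tool d [-0.4  1.3 50. ] yaw y 9.98 tilt [-0.0027 -0.0011 -1.    ] F [-0.3  1.  -1.2] w 11.1
```

View pics/s7c.png

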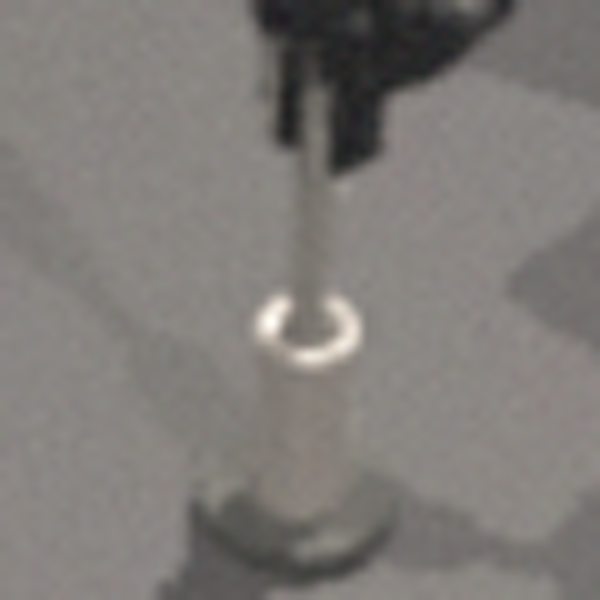

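The pin's foot is inside the bore at (310,320) in the crop, with no force on the wrist. Lowering further.

Request:
arm_command(motion=[[1,0,0.5,6,0,0,0],[1,0,0.5,10,0,0,0],[1,0,0,12,0,0,0],[1,0,0,10,0,0,0],[1,0,0,6,0,0,0],[1,0,0,3,0,0,0],[1,0,0,0,0,0,0],[1,0,0,0,0,0,0]])

```text
t: 9.8
eef_pos: [435.4, 169.5, 111.0]
ee_rot: [[-0.173, 0.985, 0.0], [0.985, 0.173, 0.0], [0.0, 0.0, -1.0]]
force: [-0.3, 1.3, -1.3]
grip_width: 11.4
```

Run:
```python
from h import *
delta([434.3,168.6,106])
im=snap('scene','s8');crop(im,325,140,60,60,10,'s8c')
```

```text
t 9.8 pos [435.4 169.5 111. ] tool d [-0.7 -1.2  5. ] yaw y 9.99 tilt [ 4.e-04  1.e-04 -1.e+00] F [-0.3  1.3 -1.3] w 11.4
```

View pics/s8c.png

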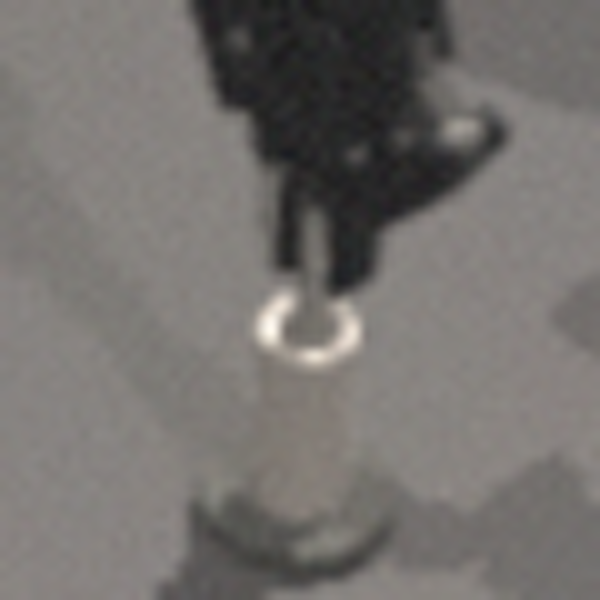

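Request:
arm_command(motion=[[1,0,-0.5,3,0,0,0],[1,0,0,2,0,0,0],[1,0,0,0,0,0,0],[0.8,0,0,0,0,0,0],[0.7,0,0,0,0,0,0],[0.6,0,0,0,0,0,0],[0.5,0,0,0,0,0,0],[0.5,0,0,0,0,0,0],[0.5,0,0,-10,0,0,0],[0.5,0,0,-15,0,0,0],[0.5,0,0,-15,0,0,0],[0.5,0,0,-20,0,0,0]])

```text
t: 10.85
eef_pos: [433.8, 169.0, 165.6]
ee_rot: [[-0.173, 0.985, -0.002], [0.985, 0.173, -0.001], [-0.0, -0.002, -1.0]]
force: [0.5, 0.6, -0.4]
grip_width: 42.4
```

Request:
arm_command(motion=[[0.5,0,0,-20,0,0,0],[0.4,-10,0,-10,0,0,0],[0.4,-20,0,0,0,0,0],[0.4,-25,0,0,0,0,0],[0.4,-25,0,0,0,0,0],[0.4,-25,0,0,0,0,0],[0.4,0,0,0,0,0,0]])

```text
t: 11.43
eef_pos: [453.1, 62.0, 195.5]
ee_rot: [[-0.169, 0.986, -0.0], [0.986, 0.169, -0.002], [-0.002, -0.0, -1.0]]
force: [0.0, -0.1, -0.5]
grip_width: 51.2
```

Run:
```python
from h import *
delta([418,-163,150])
im=snap('scene','s9');crop(im,230,130,160,110,5,'s9c')
im=snap('top','t9');crop(im,260,185,160,60,5,'t9c')
```

```text
t 11.43 pos [453.1  62.  195.5] tool d [-215.8  -72.6   46. ] yaw y 9.71 tilt [-1.0e-04 -2.1e-03 -1.0e+00] F [ 0.  -0.1 -0.5] w 51.2
```

View pics/s9c.png

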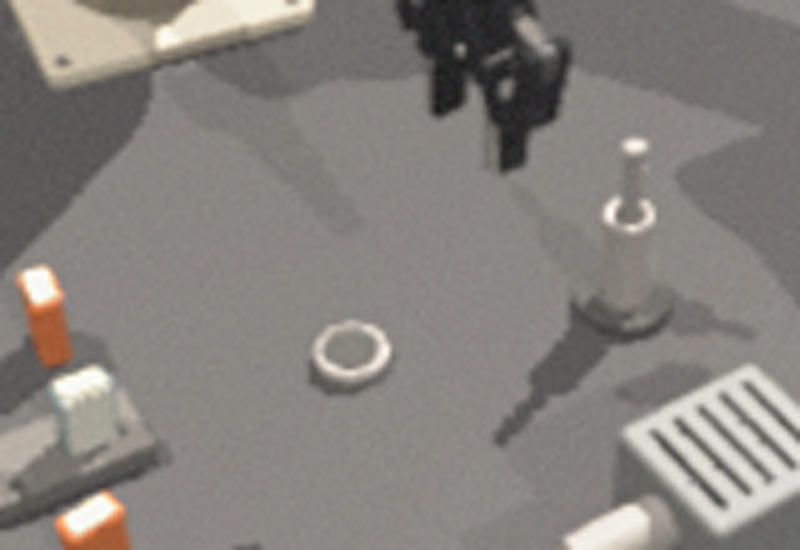

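View pics/t9c.png

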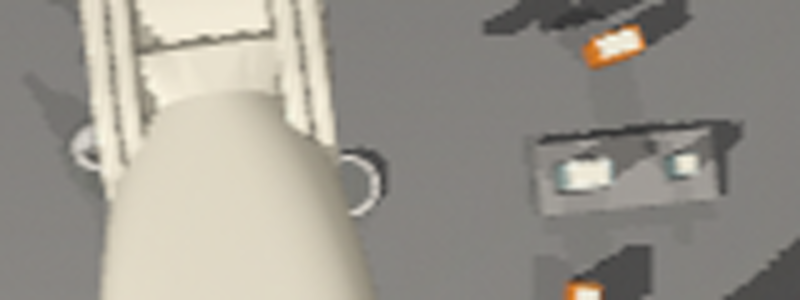

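The pin stands in the holder: its top is at scene crop (634,148), inside the rim at (629,213). Now the cell. The candidates are orange blocks at scene (238,192) and (249,240), the small clear cell at (224,222), and the larger cell with frosted faces at (246,212). Only the last fits: it is long, not orange, and stands in the rack. I'll refine its pose in this better-lit picture.

Run:
```python
from h import *
np.set_printoptions(precision=2,suppress=True)
t=cv2.imread('pics/t9.png');s=cv2.imread('pics/s9.png')
cv2.imwrite('pics/c7.png',cv2.resize(t[205:235,360:410],None,fx=16,fy=16,interpolation=cv2.INTER_CUBIC))
cv2.imwrite('pics/c8.png',cv2.resize(s[195:230,225:270],None,fx=16,fy=16,interpolation=cv2.INTER_CUBIC))
n=np.array([np.cos(np.radians(5.5)),np.sin(np.radians(5.5)),0]);y=np.array([-n[1],n[0],0])
g=t.astype(float).mean(2)
def edge(cols,r0,r1,z,pol):
    P=[]
    for c in cols:
        d=np.clip(np.diff(g[r0:r1+1,c])*pol,0,None);k=np.argmax(d);w=slice(max(k-1,0),k+2)
        P.append((c,r0+.5+np.sum(np.arange(r1-r0)[w]*d[w])/d[w].sum()))
    P=np.array(P);a,b=np.polyfit(P[:,0],P[:,1],1)
    A=plane('top',P[0,0],a*P[0,0]+b,z);B=plane('top',P[-1,0],a*P[-1,0]+b,z);d=A-B
    print('yaw',np.degrees(np.arctan2(d[1],d[0]))-90,'n',(A+B)@n/2,P[:,1]);return
edge(range(374,382),213,219,57,1);edge(range(374,382),219,226,57,-1)
edge(range(370,402),206,214,14,1);edge(range(372,402),222,231,14,-1)
```

```text
yaw 4.7552841724216535 n 408.2347320119693 [216.81 216.77 216.83 216.75 216.82 216.7  216.3  216.24]
yaw 9.236823934758888 n 390.2902993947975 [222.46 222.33 222.3  222.22 222.08 221.59 221.47 221.49]
yaw 5.739885399134437 n 425.28239569069876 [213.12 212.99 212.97 212.88 212.73 212.5  212.5  212.5  212.36 212.18
 211.76 211.64 211.93 211.82 211.72 211.61 211.52 211.5  211.44 211.16
 210.98 210.92 210.91 210.85 210.73 210.73 210.62 210.5  210.5  210.39
 210.18 209.92]
yaw -3.2848915670405034 n 379.01673599449254 [222.5  222.5  222.5  222.5  222.5  222.5  222.5  226.47 226.48 226.5
 226.33 226.19 226.1  225.93 225.98 225.74 225.52 225.51 225.5  225.51
 225.33 225.26 225.15 224.85 225.03 224.66 224.5  224.5  224.5  224.52]
```

View pics/c7.png

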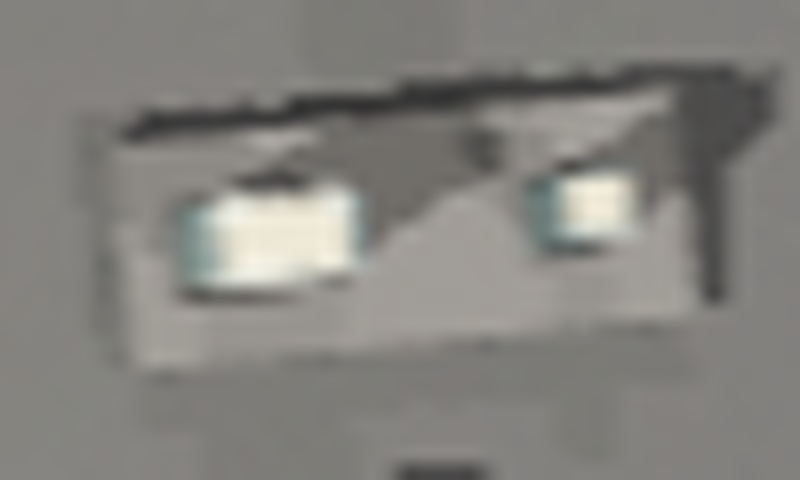

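View pics/c8.png

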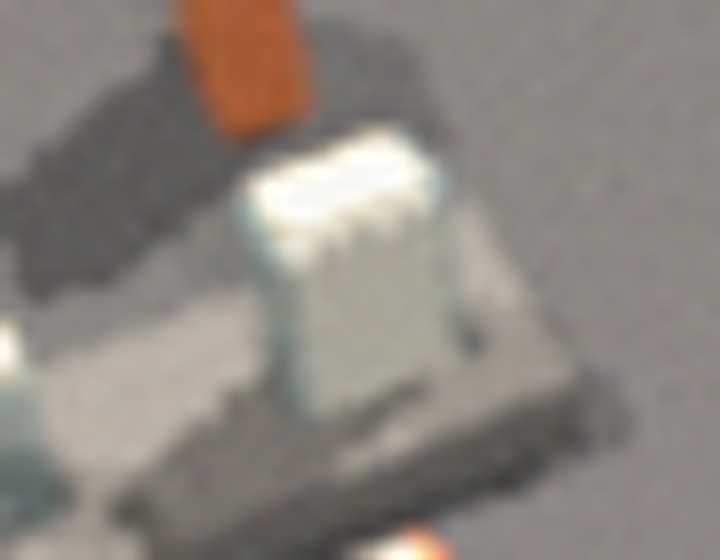

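Run:
```python
from h import *
np.set_printoptions(precision=1,suppress=True)
o=lambda x0,y0,x,y:(x0+(x+.5)/16-.5,y0+(y+.5)/16-.5)
print(plane('top',*o(360,205,286,237),58),plane('scene',*o(225,195,342,190),58))
print(tri(('top',*o(360,205,286,237)),('scene',*o(225,195,342,190))))
# orange tops
for a in [(376.7,245.9),(382.3,193.6)]: print('orange',plane('top',*a,55))
# rim of rack corner right-far in scene etc: rack corners top
print(plane('top',*o(360,205,115,142),14),plane('top',*o(360,205,140,368),14))
delta([418,-163.5,150])
```

```text
[ 416.7 -163.1   58. ] [ 421.1 -164.5   58. ]
(array([ 416.9, -163.8,   53.6]), np.float64(0.16380427366514938))
orange [ 327.7 -160.    55. ]
orange [ 504.9 -181.5   55. ]
[ 439.6 -132.2   14. ] [ 390.3 -137.2   14. ]
t 11.53 pos [452.7  64.7 195.5] tool d [-218.9  -73.2   45.5] yaw y 9.84 tilt [-0.  0. -1.] F [-0.  -0.7  1.1] w 51.3
```

Request:
arm_command(motion=[[0.4,-12,-4,0,0,0,0],[0.4,-24,-8,0,0,0,0],[0.4,-28,-9,0,0,0,0],[0.4,-28,-9,0,0,0,0],[0.4,-28,-9,0,0,0,0],[0.4,-28,-9,5,0,0,0],[0.4,-28,-9,10,0,0,0],[0.4,-24,-8,15,0,0,0],[0.4,-19,-8,15,0,0,0],[0.4,0,0,0,0,0,3.9],[0.4,0,0,0,0,0,0],[0.4,0,0,0,0,0,0]])

```text
t: 12.53
eef_pos: [419.0, -162.0, 150.6]
ee_rot: [[-0.108, 0.994, -0.0], [0.994, 0.108, 0.001], [0.001, -0.0, -1.0]]
force: [0.3, 0.9, 0.2]
grip_width: 51.1
```

Run:
```python
from h import *
delta([418.3,-164.3,100])
im=snap('scene','s10');crop(im,215,165,70,65,9,'s10c')
im=snap('top','t10');crop(im,340,190,80,60,8,'t10c')
```

```text
t 12.53 pos [ 419.  -162.   150.6] tool d [-2.3 -1.  50.6] yaw y 6.21 tilt [-3.e-04  5.e-04 -1.e+00] F [0.3 0.9 0.2] w 51.1
```

View pics/s10c.png

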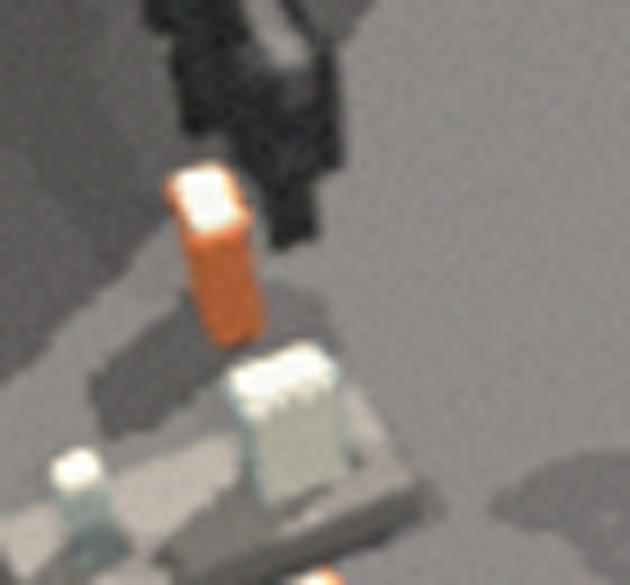

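View pics/t10c.png

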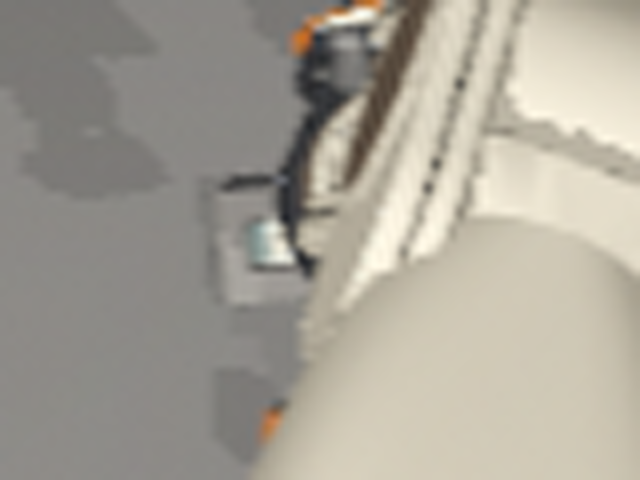

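Request:
arm_command(motion=[[0.4,-2.3,-1,8,0,0,0],[0.4,0,0,15,0,0,0],[0.4,0,0,17,0,0,0],[0.4,0,0,15,0,0,0],[0.4,0,0,8,0,0,0],[0.4,0,0,0,0,0,0],[0.4,0,0,0,0,0,0]])

```text
t: 13.22
eef_pos: [418.2, -164.5, 87.7]
ee_rot: [[-0.107, 0.994, -0.001], [0.994, 0.107, 0.0], [0.0, -0.001, -1.0]]
force: [-0.9, -0.0, 0.1]
grip_width: 51.4
```

Run:
```python
from h import *
delta([418.3,-164.3,34])
im=snap('scene','s11')
k=11;x0,y0,w,h=215,175,62,52
b=cv2.resize(im[y0:y0+h,x0:x0+w,::-1],None,fx=k,fy=k,interpolation=cv2.INTER_CUBIC)
st=monitor.observe();T=st['eef_pos'];R=st['ee_rot'];hw=st['grip_width']/2
def dot(P,c):
    p=(proj('scene',P)-[x0,y0]+.5)*k-.5; cv2.circle(b,tuple(int(v) for v in p),3,c,-1)
for s in(-1,1):
  for xx in(-11,11): dot(T+R@np.array([xx,s*hw,7]),(0,0,255))
for s in(-1,1):
  for xx in(-13.5,13.5): dot(np.array([418.3,-164.3,55])+R@np.array([xx,s*9,0]),(0,255,0))
cv2.imwrite('pics/s11c.png',b)
```

```text
t 13.22 pos [ 418.2 -164.5   87.7] tool d [ 0.2  0.2 53.7] yaw y 6.14 tilt [-6.e-04  2.e-04 -1.e+00] F [-0.9 -0.   0.1] w 51.4
```

View pics/s11c.png

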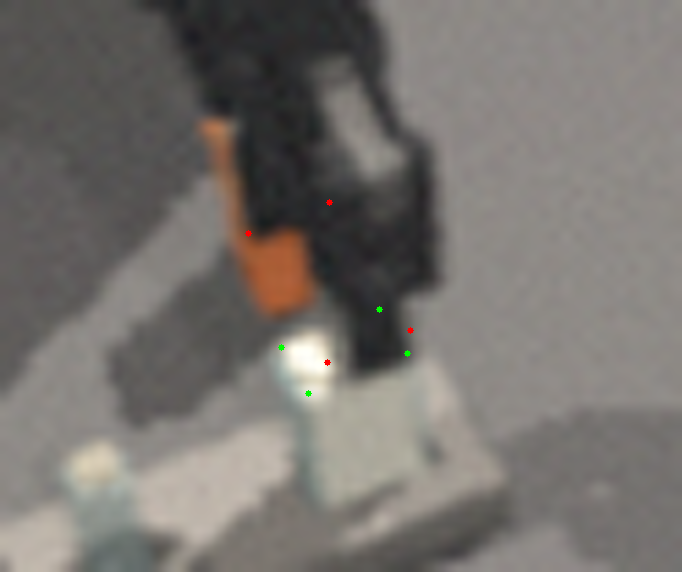

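Run:
```python
from h import *
k=11;x0,y0=215,175
st=monitor.observe();T=st['eef_pos'];R=st['ee_rot']
f=lambda P:((proj('scene',P)-[x0,y0]+.5)*k-.5).round(0)
C=np.array([418.3,-164.3,0])
for z in(14,55):
  for xx in(-16,-13.5,0,13.5,16): print(z,xx,f(C+[0,0,z]+R@np.array([xx,9,0])))
im=cv2.imread('pics/s11.png').astype(int)
cv2.imwrite('pics/s11d.png',cv2.resize(im[200:225,235:262].astype(np.uint8),None,fx=22,fy=22,interpolation=cv2.INTER_CUBIC))
```

```text
14 -16 [321. 504.]
14 -13.5 [330. 500.]
14 0 [379. 481.]
14 13.5 [427. 461.]
14 16 [436. 457.]
55 -16 [299. 397.]
55 -13.5 [309. 393.]
55 0 [358. 373.]
55 13.5 [407. 354.]
55 16 [417. 350.]
```

View pics/s11d.png

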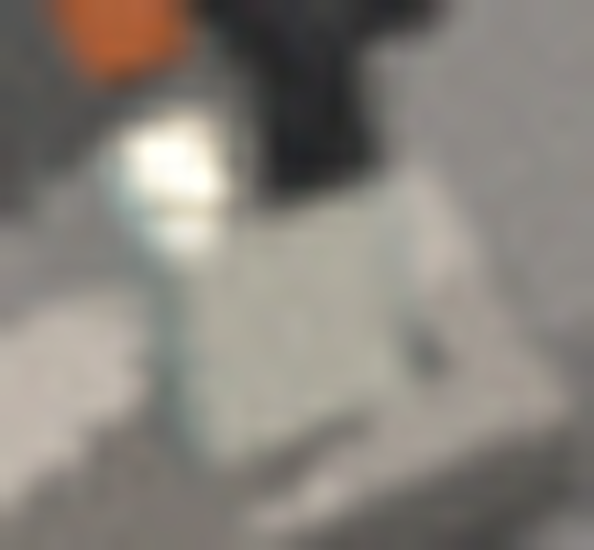

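Request:
arm_command(motion=[[0.4,0,0,8,0,0,0],[0.4,0,0,12,0,0,0],[0.4,0,0,14,0,0,0],[0.4,0,0,12,0,0,0],[0.4,0,0,7,0,0,0],[0.4,0,0,0,0,0,0],[0.4,0,0,0,0,0,0]])

```text
t: 13.85
eef_pos: [418.3, -164.9, 34.9]
ee_rot: [[-0.106, 0.994, -0.0], [0.994, 0.106, 0.0], [0.0, -0.0, -1.0]]
force: [0.2, -0.0, 0.6]
grip_width: 51.1
```

Run:
```python
from h import *
delta([418.3,-164.3,34])
im=snap('scene','s12');crop(im,215,175,62,52,11,'s12c')
```

```text
t 13.85 pos [ 418.3 -164.9   34.9] tool d [0.6 0.1 0.9] yaw y 6.09 tilt [-1.e-04  1.e-04 -1.e+00] F [ 0.2 -0.   0.6] w 51.1
```

View pics/s12c.png

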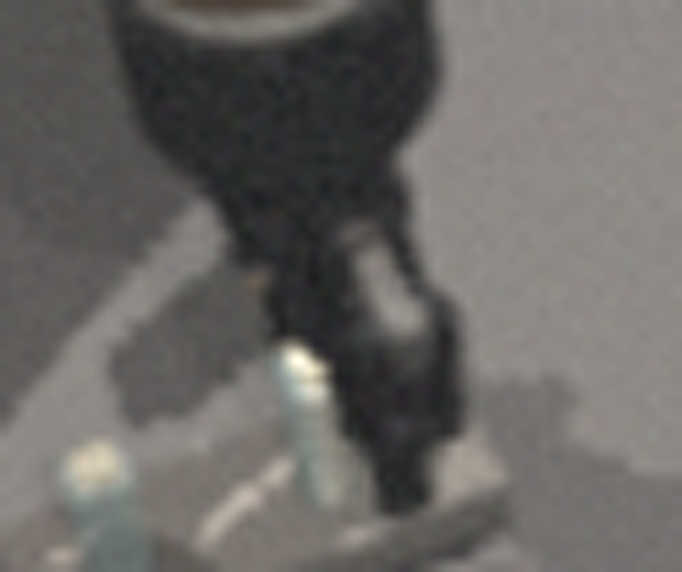

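Request:
arm_command(motion=[[0.4,1,0,0.5,0,0,0],[0.5,0,0,0,0,0,0],[0.6,0,0,0,0,0,0],[0.65,0,0,0,0,0,0],[0.7,0,0,0,0,0,0],[0.75,0,0,0,0,0,0],[0.8,0,0,0,0,0,0],[0.85,0,0,0,0,0,0],[0.9,0,0,0,0,0,0],[1,0,0,0,0,0,0],[1,0,0,0,0,0,0],[1,0,0,0,0,0,0]], squeeze=30)

```text
t: 14.9
eef_pos: [418.2, -163.9, 34.5]
ee_rot: [[-0.106, 0.994, 0.0], [0.994, 0.106, -0.0], [-0.0, 0.0, -1.0]]
force: [-0.2, 0.0, 3.8]
grip_width: 17.5
```

Run:
```python
from h import *
delta([418.3,-164.3,34]);print(monitor.observe()['moment'])
im=snap('scene','s13');crop(im,215,175,62,52,11,'s13c')
```

```text
t 14.9 pos [ 418.2 -163.9   34.5] tool d [-0.4  0.1  0.5] yaw y 6.09 tilt [ 2.e-04 -1.e-04 -1.e+00] F [-0.2  0.   3.8] w 17.5
[ 0.0397534   0.10119769 -0.0280973 ]
```

View pics/s13c.png

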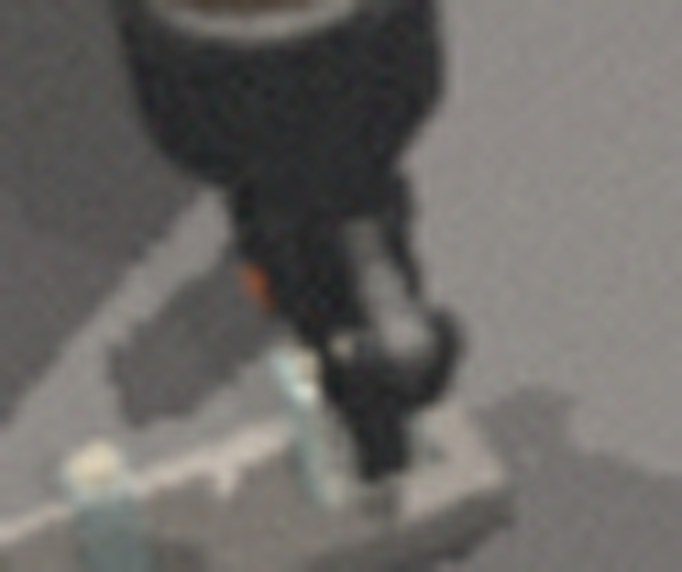

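Request:
arm_command(motion=[[1,0,0,-3,0,0,0],[1,0,0,-6,0,0,0],[1,0,0,-10,0,0,0],[1,0,0,-15,0,0,0],[1,0,0,-20,0,0,0],[1,0,0,-25,0,0,0],[1,0,0,-20,0,0,0],[1,0,0,-8,0,0,0],[1,0,0,0,0,0,-2],[1,0,0,0,0,0,-1.9],[1,0,0,0,0,0,0]])

```text
t: 15.87
eef_pos: [417.8, -163.7, 141.1]
ee_rot: [[-0.174, 0.985, -0.0], [0.985, 0.174, 0.0], [0.0, -0.0, -1.0]]
force: [0.8, 0.7, -0.8]
grip_width: 17.4
```

Run:
```python
from h import *
delta([680,-34.5,140])
im=snap('scene','s14');crop(im,210,145,70,75,8,'s14c')
```

```text
t 15.87 pos [ 417.8 -163.7  141.1] tool d [ 81.7 280.7   1.1] yaw y 10.02 tilt [-3.e-04  1.e-04 -1.e+00] F [ 0.8  0.7 -0.8] w 17.4
```

View pics/s14c.png

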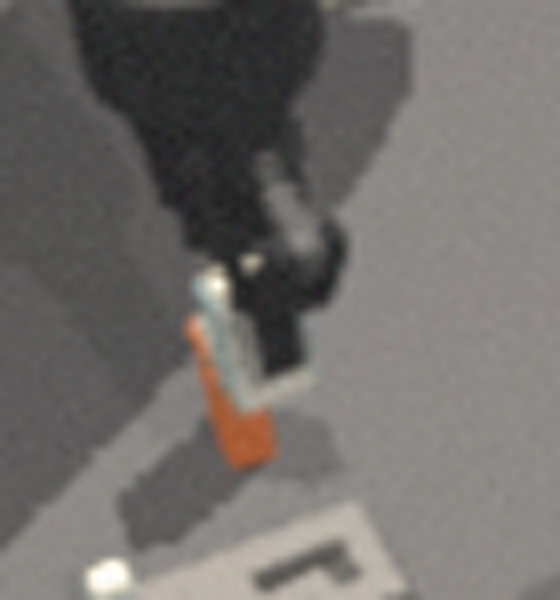

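Request:
arm_command(motion=[[1,10,0,0,0,0,0],[1,16,6,0,0,0,0],[1,16,14,0,0,0,0],[1,16,22,0,0,0,0],[1,14,25,0,0,0,0],[1,9.7,25,0,0,0,0],[1,0,28,0,0,0,0],[1,0,28,0,0,0,0],[1,0,28,0,0,0,0],[1,0,28,0,0,0,0],[1,0,26,0,0,0,0],[1,0,22,0,0,0,0]])

```text
t: 16.92
eef_pos: [653.1, -38.3, 140.2]
ee_rot: [[-0.174, 0.985, -0.001], [0.985, 0.174, 0.0], [0.001, -0.001, -1.0]]
force: [0.0, -0.1, -1.4]
grip_width: 17.7
```

Request:
arm_command(motion=[[1,0,16,0,0,0,0],[1,0,8,0,0,0,0],[1,0,4,0,0,0,0],[1,0,0,0,0,0,0],[1,0,0,0,0,0,0],[1,0,0,0,0,0,0]])

```text
t: 17.42
eef_pos: [678.8, -34.7, 141.1]
ee_rot: [[-0.173, 0.985, -0.001], [0.985, 0.173, 0.0], [0.0, -0.001, -1.0]]
force: [-0.4, -0.5, -0.5]
grip_width: 17.4
```

Run:
```python
from h import *
delta([680,-34.5,94.5])
im=snap('scene','s15');crop(im,285,205,80,75,8,'s15c')
```

```text
t 17.42 pos [678.8 -34.7 141.1] tool d [ 0.   1.3 46.6] yaw y 9.97 tilt [-1.2e-03  1.0e-04 -1.0e+00] F [-0.4 -0.5 -0.5] w 17.4
```

View pics/s15c.png

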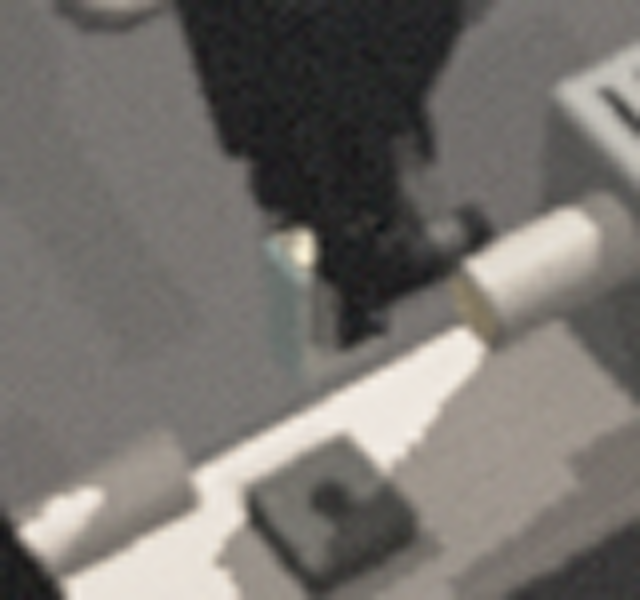

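Request:
arm_command(motion=[[1,0,0.7,6,0,0,0],[1,0,0.6,10,0,0,0],[1,0,0,12,0,0,0],[1,0,0,10,0,0,0],[1,0,0,6,0,0,0],[1,0,0,2.6,0,0,0],[1,0,0,0,0,0,0],[1,0,0,0,0,0,0],[1,0,0,0,0,0,0]])

```text
t: 18.22
eef_pos: [681.5, -34.7, 95.4]
ee_rot: [[-0.173, 0.985, 0.001], [0.985, 0.173, -0.0], [-0.0, 0.001, -1.0]]
force: [-0.4, -0.8, -1.0]
grip_width: 17.7
```

Run:
```python
from h import *
print('hole',plane('scene',285+330.5/8-.5,205+496.5/8-.5,32))
delta([680,-34.5,94.5])
im=snap('scene','s16');crop(im,285,205,80,75,8,'s16c')
im=snap('top','t16');crop(im,300,100,100,70,8,'t16c')
```

```text
hole [679.54801528 -34.84211184  32.        ]
t 18.22 pos [681.5 -34.7  95.4] tool d [ 0.4 -1.4  0.9] yaw y 9.98 tilt [ 1.3e-03 -1.0e-04 -1.0e+00] F [-0.4 -0.8 -1. ] w 17.7
```

View pics/s16c.png

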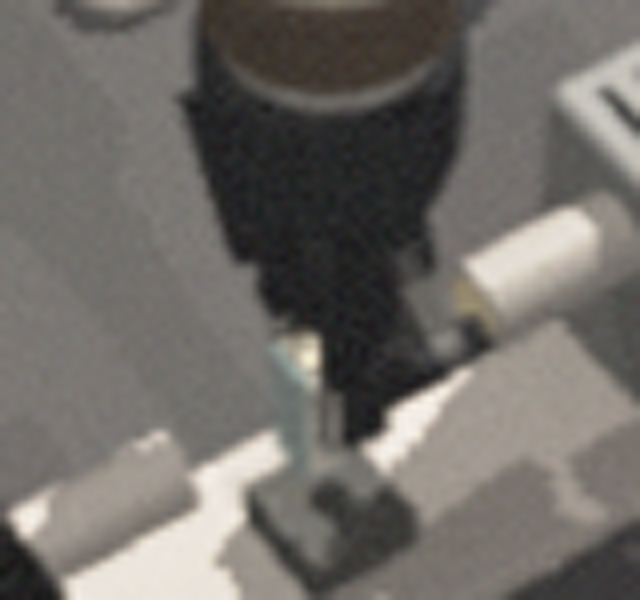

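View pics/t16c.png

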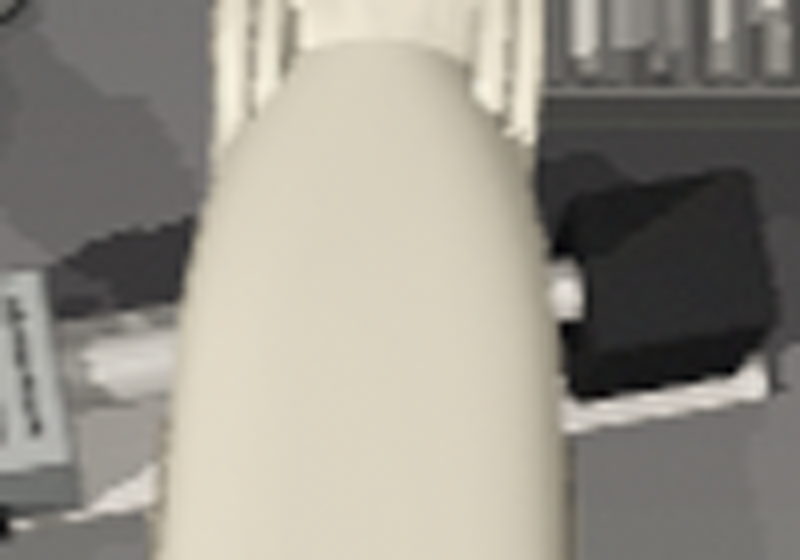

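Request:
arm_command(motion=[[1,0.2,-1.4,0.9,0,0,0],[1,0,0,0,0,0,0],[1,0,0,0,0,0,0],[1,0,0,0,0,0,0],[1,0,0,0,0,0,0]])

```text
t: 18.73
eef_pos: [679.6, -34.7, 93.9]
ee_rot: [[-0.173, 0.985, 0.0], [0.985, 0.173, -0.0], [-0.0, 0.0, -1.0]]
force: [-1.2, 0.3, -0.3]
grip_width: 17.7
```

Run:
```python
from h import *
delta([680,-34.5,94.5])
ex=np.array([.985,.174,0])
for c,r in((312,163.7),(391,149.8)): print('base x\'',plane('top',c,r,14)@ex+45)
im=snap('scene','s17')
k=12;x0,y0,w,h=300,225,50,48
b=cv2.resize(im[y0:y0+h,x0:x0+w,::-1],None,fx=k,fy=k,interpolation=cv2.INTER_CUBIC)
T=np.array([680,-34.5,90]);R=np.stack([ex,[-.174,.985,0],[0,0,1]],1)
for sx in(-9,9):
  for sy in(-16,16):
    for sz in(-25,25):
      p=(proj('scene',T+R@np.array([sx,sy,sz]))-[x0,y0]+.5)*k-.5; cv2.circle(b,tuple(int(v) for v in p),3,(0,0,255),-1)
cv2.imwrite('pics/s17c.png',b)
```

```text
t 18.73 pos [679.6 -34.7  93.9] tool d [ 0.1  0.4 -0.6] yaw y 9.99 tilt [ 1.e-04 -0.e+00 -1.e+00] F [-1.2  0.3 -0.3] w 17.7
base x' 662.6482102755912
base x' 664.1577222635232
```

View pics/s17c.png

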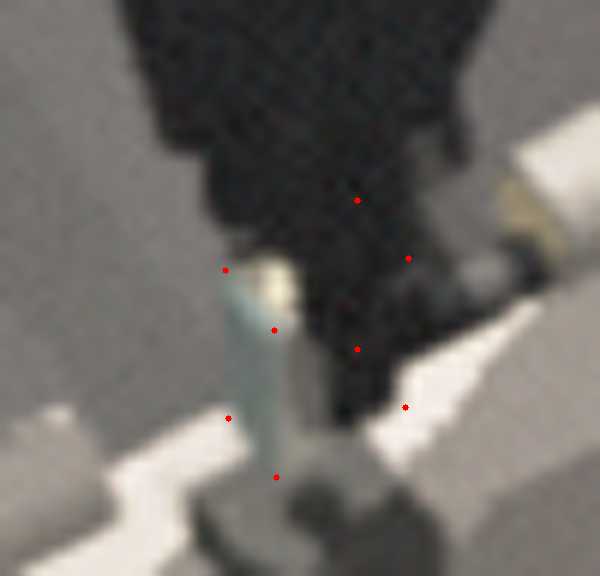

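View pics/s17.png

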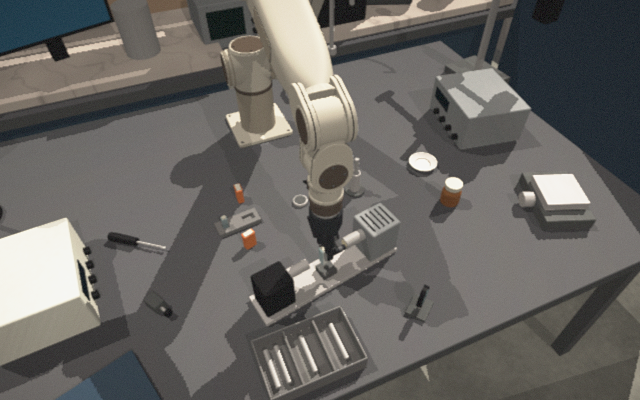

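The pin stands in the holder at (356,170), the cell is held between the snouts at about (325,255), and the bystanders are where they were. Handing in.

Run:
```python
from h import *
order.hand_in(); delta([680,-34.5,94.5])
```

```text
the job is handed in; nothing more can be done
the job is handed in; nothing more can be done
```

The job was handed in at about 18.8 s. The pin went first from the socket into the tube holder, end-down. Then I picked the long cell from the rack by its frosted faces and held it upright in the light path.

What the last checks showed before handing in:
- **Pin:** a scene picture taken after release shows it standing in the holder's bore.
- **Grip:** the opening reads 17.7 mm against 18 mm over the frosted faces. There is no visible tilt, and the wrist force is about 1 N, so nothing else is being touched.
- **Cell on the beam:** it sits within about 1 mm of the beam line, and three estimates (pin grasp, socket hole, base edge) agree on that line to about 1 mm. Its yaw is 9.99° against 10.0° measured for the instrument.
- **Height and half-way point:** the cell's centre is about 89.5 mm high, against 90 mm for the beam. Along the beam it is within about 2 mm of half-way between lamp and receiver.
- **Bystanders:** by eye in the last scene picture, all looked to be where they were.

Checks that disagreed or could not be made:
- **Cameras:** the two views differed by 2–4 mm, so I averaged them and settled the placings on direct scene-view comparisons. The arm hid the top view during the final placing.
- **Cell yaw in the rack:** its two edges gave 4.8° and 9.2°. I gripped at about 6° and relied on the flat pads to square it.
- **After hand-in:** no state reading was possible.

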